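# Fit the crank to the bush press and wind the ram down

### The arm

A 6-joint arm with a two-finger parallel gripper is mounted at the origin on a cart in front of the work surface, level with it; the furniture and walls round the work are solid. World frame = base frame: x ahead of the robot, y to its left, z up, the work surface at z = 0. Lengths are in m, angles in degrees, forces in N, time in s.
With the tool pointing down it reaches from about 0.35 to 0.95 m from the base axis. Payload 17.4 kg.
Tool frame: the origin (TCP) lies at the very end of the fingers, on their centre line; the grasp point (between the pads) lies bot.pinch_z behind it (bot.pinch_z is the distance from the TCP to the grasp point, in m); z points along the fingers, y is the line along which they close (so a half turn about z gives the same grasp; the last joint's range is limited). The gripper opens to 93 mm and grips with 3 to 60 N. Pads are 15 mm wide; open, the fingers measure 128 mm over their backs; the gripper's body (75 mm by 188 mm) begins 65 mm behind the grasp point.
Start: joints at [-71.551, 6.646, 82.598, -0, 90.757, -2.166], TCP at [0.238, -0.632, 0.219] pointing down, gripper open.
Joint ranges: [-162.19, 162.19], [-47.58, 125.68], [4.15, 143.07], [-65.23, 245.23], [0.69, 171.88], [-170.13, 170.13]. Speed limits (degrees/s): [108.29, 108.29, 127.2, 180, 180, 180].

### API

Orientations are given as [roll, pitch, yaw] about the fixed x, y, z axes, in that order (R = Rz(yaw) Ry(pitch) Rx(roll)).
In Python, from cell import bot, optics gives the robot as it stands.
- The arm moves only by the tool send_rows, never from a script. Its argument "plan" is a list of rows, each an object with "grip": the closure, from 0 (fully open) to 1 (shut); "translation": the shift along the world's x, y, z as a fraction of full scale, a list of three; "twist": the turn about the world's z as a fraction of full scale. In form: [{"grip": grip, "translation": [tx, ty, tz], "twist": twist}, ...]. A call has 1 to 12 rows; each row shifts and turns the commanded pose from where the row before left it; what a row does not reach is not made up. Full scale, the value 1, is 0.04 m for a shift and 0.12 rad for a turn. A row lasts 1/12 s, in which the tool goes at most 41.7 mm and 7.16 degrees, less where a joint would pass 70% of its speed; a pose out of reach is approached as far as the arm can. A call with a number of a shift or a turn outside -1 to 1 is refused whole. A call with a gripper value outside its range is refused whole. The fingers move at their own pace and stop on an object; "newtons" is the grip in N (left out, the last holds). Time passes only in rows, so rows that do not move let the fingers close. It gives the time, the measured TCP pose, the force, the opening and the grip force at its end, in the units of the state.
- bot.read_state(): the state, without advancing time (a new reading comes with each control period).
- optics.grab_frame(name): name is "scene" or "top" or "wrist"; returns a dict with "pixels" (400x640x3 uint8, blue, green, red), "fov_y" (degrees; the focal length in pixels is half the picture's height over the tangent of half this angle, whatever the lens; pixels are square), "cx", "cy" (the principal point, pixels), "dist" ([k1, k2, p1, p2, k3] as OpenCV has them; the pictures are not rectified), "R" (3x3) and "t" (3): a world point X has camera coordinates R X + t. Camera axes: x right, y down, z forward; pixel columns grow to the right and rows downward; lengths in m; the calibration is good to about 2 mm. A picture is of the moment at which its call begins. There is no depth.
- bot.finish_job(): hands the job in; it is judged then, once.
The state is a dict: "time_s": time; "joint_pos": joint angles; "qd": joint speeds; "joint_efforts": joint torques, N m; "tcp_pos": TCP position; "tool_rot": TCP orientation; "contact_force": force on the tool from outside, world axes, zero at the start; "moment": the same for the moment, N m; "width": finger opening in m; "grip_force": force on a finger pad.
Only numpy, scipy, OpenCV 4.12 (cv2) and the standard library are available. Lean on these libraries where they do the work, as an engineer would, in place of code of your own. Each camera call takes 0.05 s, during which the arm holds its last target. There are 200 camera calls.

### The job

Slide the loose crank's hub over the upright spindle on top of the small bush press and work it round until its square socket drops fully home on the spindle's shoulder. Let go of the hub, take the crank again by its revolving knob and wind it clockwise, a little over a full turn, until the ram bears firmly on the bush in the shock's eye; then let go and leave the crank in place. Do not shift or knock over the spring, bottle, caliper and brush that lie about.

Things in the scene. Friction and masses are not known exactly. Their poses are not given: they have to be found in the camera images.
- crank: Loose dark crank, 117 mm long, 0.25 kg, lying right way up. Origin: centre of the hub's underside; z up the hub's axis, x along the arm to the knob. Hub: round, 46 mm across, 34 mm high, with a square socket, 22.5 mm across flats, right through it (sides parallel to x and y). Arm 22 mm wide, 14 mm thick, flush with the hub's underside. Centre of mass at x = 11 mm.
- crank_knob: The crank's upright black knob, 26 mm across, 58 mm high. Origin: centre of its lower end, on the crank at x = 80 mm, z = 15.5 mm; z up. It revolves freely on its own axis (so its x and y mean nothing) and can be held at a fixed tool angle while the crank goes round.
- spindle_seat (a point): Centre of the spindle's shoulder, a 42 mm disc on top of the press, 158 mm above the bench; the crank is home with its underside resting on it. The upright spindle rises 42 mm above it: a square 20 mm across flats and 25 mm high, a 4 mm bevel, a round nose 15 mm across. It turns with 0.15 N m of friction and stays where left; clockwise from above lowers the ram.
- spindle_nose (a point): Top of the spindle, 42 mm above the shoulder. The square's angle is not measured. Off its fit, the hub passes over the nose but rests on the square's bevel, 25 to 29 mm above the shoulder; turned to the fit (every 90 degrees, within about 7; 1.2 mm play a side) it slides down.
- press: Small grey cast bush press, fixed. Origin: on the bench under the spindle's axis; z up, -x to its open front, where a shock absorber sticks out to x = -205 mm, under 70 mm high; the column is at +x (to 75 mm). Apart from the spindle it is 152 mm high.
- ram_tip (a point): Centre of the lower end of the press's steel ram (15 mm across), under the spindle. It goes down 1 mm per radian of spindle turn (6.3 mm a turn) and starts 6.3 to 7.9 mm above the bush.
- bush_top (a point): Centre of the top of the steel bush in the shock's eye, under the ram. When the ram bears on it the spindle stops turning (a hard stop).
- coil_spring: Dark steel coil spring standing on the bench, 37 mm across, 66 mm high; a bystander. Origin: centre of its underside.
- fluid_bottle: White bottle with a red spout standing on the bench, 47 mm across, 158 mm high; a bystander. Origin: centre of its underside.
- gold_caliper: Yellow brake caliper lying on the bench, 63 mm long, 48 mm wide, 41 mm high; a bystander. Origin: centre of its underside.
- grease_brush: Flat brush with a wooden handle lying on the bench, 165 mm long along its y, 32 mm wide, 11 mm high; a bystander. Origin: centre of its underside.

How it is judged (in metres and radians):
On the way, in this order (a step that is already met when the one before it is completed fails the run):
1. the crank's hub is fully home on the spindle's shoulder, before the ram is wound down (z of crank in the frame of spindle_seat between -0.003 and 0.004 m and horizontal distance between crank and spindle_seat below 0.004 m and angle between crank's own z axis and vertical below 0.15 rad and z of ram_tip in the frame of bush_top above 0.003 m), for 0.2 s.
2. the crank, home on the spindle, is wound by its knob: the fingers work on the knob with the ram over half-way down (z of crank in the frame of spindle_seat between -0.003 and 0.004 m and horizontal distance between crank and spindle_seat below 0.004 m and angle between crank's own z axis and vertical below 0.15 rad and z of ram_tip in the frame of bush_top between 0.0007 and 0.003 m and contact force between the fingers and crank_knob above 0.3 N), for 0.05 s.
3. the ram is wound down onto the bush with the crank on the spindle (z of crank in the frame of spindle_seat between -0.003 and 0.004 m and horizontal distance between crank and spindle_seat below 0.004 m and angle between crank's own z axis and vertical below 0.15 rad and z of ram_tip in the frame of bush_top below 0.0005 m), for 0.2 s.
At the end, for the whole second after the job is handed in: The ram bears on the bush (gap under 0.5 mm) and the crank, at rest, is still home on the spindle: its underside within 4 mm of the shoulder and of its centre, tilted less than 0.15 rad (all of step 3 and linear speed of crank below 0.01 m/s); the robot touches nothing.
It fails at once if the coil spring is shifted by more than 20 mm or knocked over (distance of coil_spring from where it was at the start of the episode above 0.02 m or angle between coil_spring's own z axis and vertical above 0.3 rad).
It fails at once if the bottle is shifted by more than 20 mm or knocked over (distance of fluid_bottle from where it was at the start of the episode above 0.02 m or angle between fluid_bottle's own z axis and vertical above 0.3 rad).
It fails at once if the caliper is shifted by more than 20 mm or knocked over (distance of gold_caliper from where it was at the start of the episode above 0.02 m or angle between gold_caliper's own z axis and vertical above 0.3 rad).
It fails at once if the brush is shifted by more than 20 mm or knocked over (distance of grease_brush from where it was at the start of the episode above 0.02 m or angle between grease_brush's own z axis and vertical above 0.3 rad).
It also fails if it takes over 72 s, if anything falls off the work surface, if the arm or the gripper's body presses on something with over 40 N, if the wrist force passes 120 N, or if a joint passes its speed limit or range.

## Working session

There is one attempt and no reset: what is moved stays moved. The work goes in short steps, Python scripts to look and compute and a tool call to move; the robot and the scene stay as the last step left them, time stands still between calls to the robot, and variables do not carry over. Pictures are saved under pics/ and viewed, at most 10 in all, crops included, and the job is handed in when it is done.

Besides the shell and the picture viewer there is one more tool, called as name([rows], argument=value, ...), one row to a line, values as JSON. send_rows: Moves the arm, as the interface text tells. Its arguments: {"type":"object","properties":{"plan":{"type":"array","items":{"type":"object","properties":{"grip":{"type":"number"},"translation":{"type":"array","items":{"type":"number","minimum":-1,"maximum":1}},"twist":{"type":"number","minimum":-1,"maximum":1}}}},"newtons":{"type":"number"}},"required":["plan"]}

```bash
mkdir -p pics; cat > h.py <<'E'
import numpy as np, cv2
from cell import bot, optics
def cam(f):
    h=f["pixels"].shape[0]; fl=h/2/np.tan(np.radians(f["fov_y"])/2)
    return np.array([[fl,0,f["cx"]],[0,fl,f["cy"]],[0,0,1]]),np.array(f["dist"],float),np.array(f["R"]),np.array(f["t"])
def proj(f,P):
    K,d,R,t=cam(f); return cv2.projectPoints(np.array(P,float).reshape(-1,3),cv2.Rodrigues(R)[0],t,K,d)[0].reshape(-1,2)
def back(f,uv,z):
    K,d,R,t=cam(f); n=cv2.undistortPoints(np.array(uv,float).reshape(-1,1,2),K,d).reshape(-1,2)
    r=np.c_[n,np.ones(len(n))]@R; c=-R.T@t
    return c+r*((z-c[2])/r[:,2])[:,None]
E
python3 - <<'E'
from h import *
import pickle
fs={}
for n in("scene","top"):
    f=optics.grab_frame(n); fs[n]=f; cv2.imwrite(f"pics/{n}0.png",f["pixels"]); K,d,R,t=cam(f); print(n,K[0,0],-R.T@t,d)
pickle.dump(fs,open("f0.pkl","wb"))
s=bot.read_state(); print(s["tcp_pos"],s["tool_rot"],s["width"],bot.pinch_z,s["time_s"])
E
```

```text
scene 414.34141808659115 [0.07207032 0.66433418 0.95187607] [0.01893436 0.         0.         0.         0.        ]
top 453.0553015728596 [ 0.32672499 -0.03300492  1.07630462] [0.02349195 0.         0.         0.         0.        ]
[ 0.23758501 -0.6316214   0.21798679] [-1.79941675e+02 -2.19816513e-03  2.06140018e+01] 0.09325312553809538 0.0188 0.1
```

View pics/top0.png

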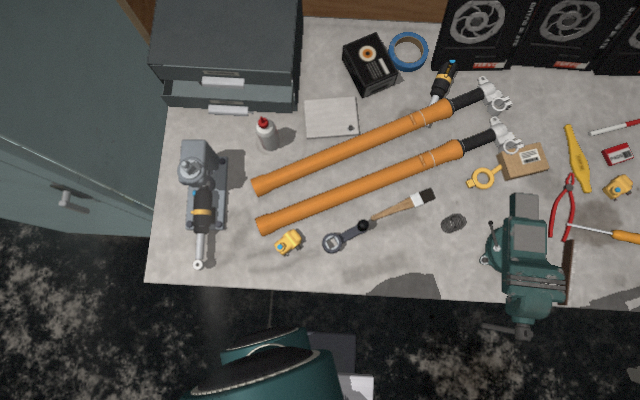

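View pics/scene0.png

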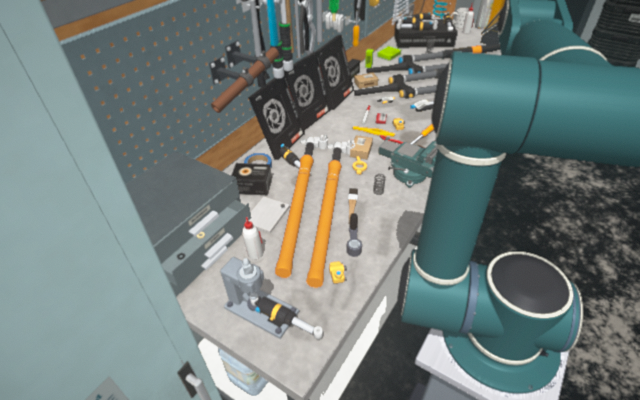

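The top view shows the crank hub near (333,243), its knob near (362,226), and the spindle on the press near (190,165). The caliper is at (289,242), the brush at (405,205), the spring at (453,223) and the bottle at (266,135). Next I'll zoom in on the crank and press.

```bash
python3 - <<'E'
from h import *
import pickle
fs=pickle.load(open("f0.pkl","rb")); p=fs["top"]["pixels"]; q=fs["scene"]["pixels"]
a=cv2.resize(p[205:265,310:385],None,fx=5,fy=5,interpolation=cv2.INTER_CUBIC)
b=cv2.resize(p[130:220,165:240],None,fx=5,fy=5,interpolation=cv2.INTER_CUBIC)
c=cv2.resize(q[235:345,205:335],None,fx=3,fy=3,interpolation=cv2.INTER_CUBIC)
im=np.zeros((600,800,3),np.uint8)
im[:300,:375]=a; im[:450,400:775]=b; im[300:600,:390]=c[:300]
cv2.imwrite("pics/c0.png",im)
E
```

```text
(no output)
```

View pics/c0.png

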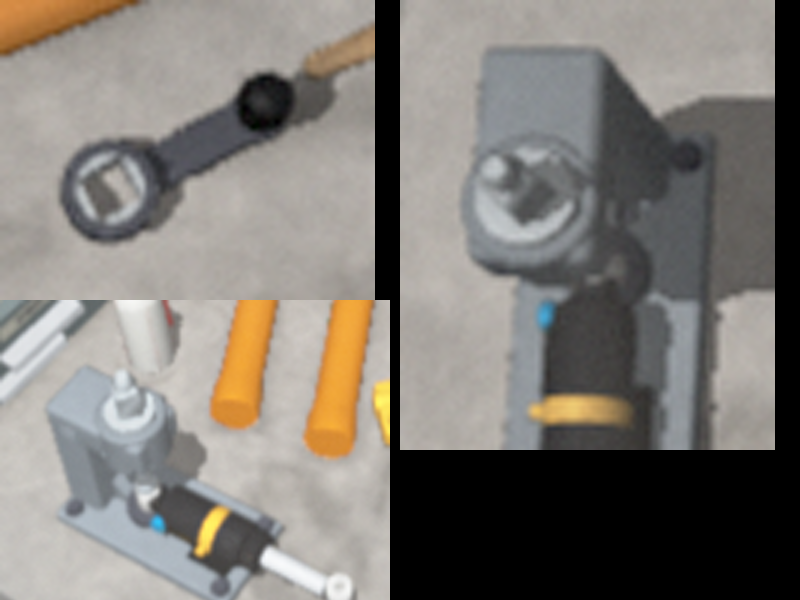

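```bash
python3 - <<'E'
from h import *
import pickle
fs=pickle.load(open("f0.pkl","rb")); T,S=fs["top"],fs["scene"]
print("hub",back(T,[[332,242.9]],.034),"knob",back(T,[[363,225]],.0735))
print("nose top",back(T,[[185.2,164]],.2),"scene",back(S,[[246.3,261]],.2))
print("disc",back(T,[[190.3,169.5]],.158),"scene",back(S,[[205+129/3,235+111/3]],.158))
print("calip",back(T,[[288,242]],.02),"brush",back(T,[[373,220],[430,195]],.005),"bottle",back(T,[[264,123]],.158),"shockend",back(T,[[198,265]],.03))
print("press front/base",back(T,[[165+(480-400)/5,130+50/5],[165+(605-400)/5,130+50/5]],.15))
E
```

```text
hub [[ 0.43423165 -0.05095874  0.034     ]] knob [[ 0.47387917 -0.11718606  0.0735    ]]
nose top [[0.55779551 0.25313587 0.2       ]] scene [[0.55626103 0.25874412 0.2       ]]
disc [[0.55764078 0.25483106 0.158     ]] scene [[0.55814841 0.25951408 0.158     ]]
calip [[0.43194692 0.05113273 0.02      ]] brush [[ 0.49731677 -0.14632333  0.005     ]
 [ 0.56622687 -0.28178421  0.005     ]] bottle [[0.66933115 0.11016642 0.158     ]] shockend [[0.3674688  0.25046964 0.03      ]]
press front/base [[0.62335591 0.28481023 0.15      ]
 [0.62653896 0.23176131 0.15      ]]
```

```bash
python3 - <<'E'
from h import *
import pickle
fs=pickle.load(open("f0.pkl","rb")); p=fs["top"]["pixels"]; q=fs["scene"]["pixels"]
a=cv2.resize(p[0:300,110:310],None,fx=2,fy=2); b=cv2.resize(q[150:350,110:310],None,fx=2,fy=2)
im=np.zeros((600,800,3),np.uint8); im[:,:400]=a; im[:400,400:]=b
im=np.clip(im*1.6,0,255).astype(np.uint8); cv2.imwrite("pics/c1.png",im)
E
```

```text
(no output)
```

View pics/c1.png

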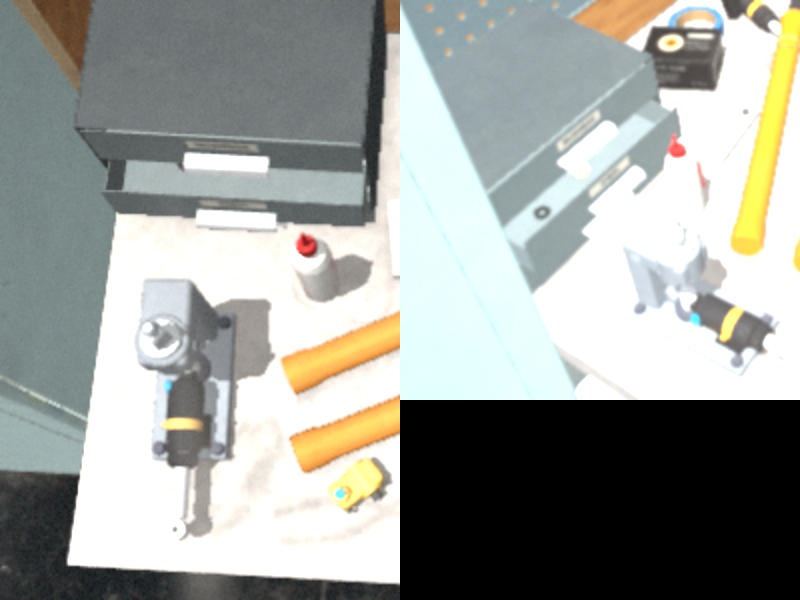

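```bash
python3 - <<'E'
from h import *
import pickle
fs=pickle.load(open("f0.pkl","rb")); T,S=fs["top"],fs["scene"]
def tri(a,b):
    A=[];
    for f,uv in((T,a),(S,b)):
        K,d,R,t=cam(f); n=cv2.undistortPoints(np.array([[uv]],float),K,d).ravel(); A.append((n,np.c_[R,t]))
    X=cv2.triangulatePoints(A[0][1],A[1][1],A[0][0],A[1][0]).ravel(); return X[:3]/X[3]
print("cabtop R",tri((293.5,69.5),(237.5,182.5)),"drawer",tri((292.5,97),(249,205)))
print("nose",tri((185.2,164),(246.3,261)))
print("bench left edge",back(T,[[146,282],[167,107]],0),"tallcab edge@z0,.3",back(T,[[150,235]],0),back(T,[[150,120]],0))
for z in(.15,.3): print(back(T,[[154,69]],z))
E
```

```text
cabtop R [0.77406474 0.05027925 0.19193459] drawer [0.7415417  0.05425803 0.12320461]
nose [0.55981157 0.25533788 0.19380707]
bench left edge [[0.32356028 0.37341661 0.        ]
 [0.7560885  0.38193904 0.        ]] tallcab edge@z0,.3 [[0.43225328 0.37967464 0.        ]] [[0.71898517 0.41961248 0.        ]]
[[0.78338931 0.3639395  0.15      ]]
[[0.70943994 0.29966079 0.3       ]]
```

```bash
python3 - <<'E'
from h import *
import pickle
fs=pickle.load(open("f0.pkl","rb")); T,S=fs["top"],fs["scene"]
for f,pts in((S,[[110,150],[155,250],[199,350]]),(T,[[150,235],[110,235],[60,235],[110,189],[60,160],[20,140]])):
    K,d,R,t=cam(f); c=-R.T@t
    for z in (0,.3):
        X=back(f,pts,z); print(z,np.round(X,3).tolist(), np.round(np.degrees(np.arctan2(X[:,1]-c[1],X[:,0]-c[0])),1))
E
```

```text
0 [[1.499, 0.009, 0.0], [0.947, 0.264, 0.0], [0.603, 0.424, 0.0]] [-24.7 -24.6 -24.3]
0.3 [[1.049, 0.215, 0.3], [0.671, 0.39, 0.3], [0.436, 0.5, 0.3]] [-24.7 -24.6 -24.3]
0 [[0.432, 0.38, 0.0], [0.427, 0.473, 0.0], [0.421, 0.589, 0.0], [0.538, 0.491, 0.0], [0.603, 0.622, 0.0], [0.647, 0.728, 0.0]] [75.7 78.8 81.4 68.1 67.2 67.1]
0.3 [[0.403, 0.265, 0.3], [0.399, 0.332, 0.3], [0.395, 0.416, 0.3], [0.479, 0.345, 0.3], [0.526, 0.44, 0.3], [0.558, 0.516, 0.3]] [75.7 78.8 81.4 68.1 67.2 67.1]
```

send_rows([
  {"grip": 0, "translation": [0, 0, 1], "twist": 0},
  {"grip": 0, "translation": [0, 0, 1], "twist": 0},
  {"grip": 0, "translation": [0.3, 0.9, 0], "twist": 0.91},
  {"grip": 0, "translation": [0.3, 0.9, 0], "twist": 0.91},
  {"grip": 0, "translation": [0.3, 0.9, 0], "twist": 0.91},
  {"grip": 0, "translation": [0.3, 0.9, 0], "twist": 0.91},
  {"grip": 0, "translation": [0.3, 0.9, 0], "twist": 0.91},
  {"grip": 0, "translation": [0.3, 0.9, 0], "twist": 0.91},
  {"grip": 0, "translation": [0.3, 0.9, 0], "twist": 0.91},
  {"grip": 0, "translation": [0.3, 0.9, 0], "twist": 0.91},
  {"grip": 0, "translation": [0.3, 0.9, 0], "twist": 0.91},
  {"grip": 0, "translation": [0.3, 0.9, 0], "twist": 0.91},
])

```text
time_s: 1.1
tcp_pos: [0.3576, -0.27, 0.2985]
tool_rot: [180.0, -0.0, 83.5]
contact_force: [1.3, -0.4, -0.0]
width: 0.0929
grip_force: 0.0
```

send_rows([
  {"grip": 0.35, "translation": [0.3, 0.9, 0], "twist": 0.91},
  {"grip": 0.35, "translation": [0.3, 0.9, 0], "twist": 0.91},
  {"grip": 0.35, "translation": [0.3, 0.9, 0], "twist": 0.91},
  {"grip": 0.35, "translation": [0.3, 0.9, -0.3], "twist": 0.91},
  {"grip": 0.35, "translation": [0.3, 0.9, -0.3], "twist": 0.91},
  {"grip": 0.35, "translation": [0.3, 0.9, -0.3], "twist": 0.91},
  {"grip": 0.35, "translation": [0, 0, 0], "twist": 0},
  {"grip": 0.35, "translation": [0, 0, 0], "twist": 0},
])

```text
time_s: 1.77
tcp_pos: [0.4296, -0.0541, 0.2618]
tool_rot: [-179.9, -0.1, 120.9]
contact_force: [-0.2, -0.4, -0.2]
width: 0.0603
grip_force: 0.0
```

```bash
python3 - <<'E'
from h import *
import pickle
f=optics.grab_frame("wrist"); pickle.dump(f,open("w1.pkl","wb")); cv2.imwrite("pics/w1.png",f["pixels"])
K,d,R,t=cam(f); print(-R.T@t,R[2],K[0,0])
print(proj(f,[[.4342,-.051,.034],[.4739,-.1172,.0735]]))
E
```

```text
[0.39340512 0.00881975 0.42766067] [ 0.133974   -0.22423428 -0.96528232] 292.1903639169336
[[327.74025374 177.07591481]
 [327.89971914 240.96868863]]
```

View pics/w1.png

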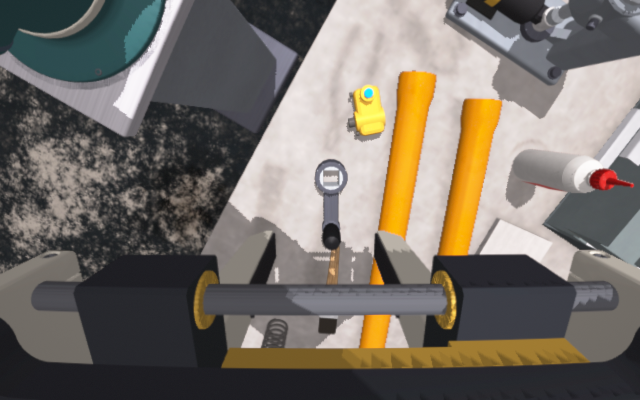

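The wrist view shows the hub's top centre near (331,177) and the knob's upper end near (331,233). The fingers frame the brush and don't overlap the caliper at (368,110). I'll back-project these and compare them with the top-camera result.

```bash
python3 - <<'E'
from h import *
import pickle
f=pickle.load(open("w1.pkl","rb")); p=f["pixels"]
g=cv2.cvtColor(p,cv2.COLOR_BGR2GRAY)
sub=(g[150:205,305:360]<95).astype(np.uint8)
# hub outer ring: dark ellipse rows above arm
n,l,s,c=cv2.connectedComponentsWithStats(sub)
i=1+np.argmax(s[1:,4]); ys,xs=np.where(l==i); m=ys<35
print("hub bbox x",xs[m].min()+305,xs[m].max()+305,"top",ys.min()+150)
for y in range(155,200,4): r=xs[ys==y-150]; print(y,(r.min()+305,r.max()+305) if len(r) else None,end=" ")
for uv in([331,177],[330.5,177]): print(back(f,[uv],.034),back(f,[[331,236]],.0735))
fs=pickle.load(open("f0.pkl","rb"))["top"]; g=cv2.cvtColor(fs["pixels"],cv2.COLOR_BGR2GRAY)
print(); print(proj(fs,back(f,[[331,177]],.034)))
E
```

```text
hub bbox x 318 342 top 160
155 None 159 None 163 (np.int64(321), np.int64(340)) 167 (np.int64(318), np.int64(318)) 171 None 175 None 179 None 183 None 187 None 191 None 195 None 199 None [[ 0.4379633  -0.04862147  0.034     ]] [[ 0.47376292 -0.10918334  0.0735    ]]
[[ 0.43737774 -0.04897253  0.034     ]] [[ 0.47376292 -0.10918334  0.0735    ]]

[[331.06987112 241.21719945]]
```

send_rows([
  {"grip": 0.35, "translation": [0.16, 0.1, -1], "twist": 0},
  {"grip": 0.35, "translation": [0, 0, -1], "twist": 0},
  {"grip": 0.35, "translation": [0, 0, -1], "twist": 0},
  {"grip": 0.35, "translation": [0, 0, -1], "twist": 0},
  {"grip": 0.35, "translation": [0, 0, -1], "twist": 0},
  {"grip": 0.35, "translation": [0, 0, -0.7], "twist": 0},
  {"grip": 0.35, "translation": [0, 0, -0.5], "twist": 0},
  {"grip": 0.35, "translation": [0, 0, -0.15], "twist": 0},
  {"grip": 0.35, "translation": [0, 0, 0], "twist": 0},
])

```text
time_s: 2.57
tcp_pos: [0.4354, -0.0529, 0.0079]
tool_rot: [-179.9, -0.1, 120.6]
contact_force: [0.3, 0.0, 1.2]
width: 0.0603
grip_force: 0.0
```

```bash
python3 - <<'E'
from h import *
import pickle
s=bot.read_state(); print(s["tcp_pos"],s["tool_rot"],s["contact_force"])
f=optics.grab_frame("wrist"); T=optics.grab_frame("top"); pickle.dump((f,T),open("w2.pkl","wb"))
im=np.zeros((400,800,3),np.uint8); im[:,:]=0
im[:400,:400]=cv2.resize(f["pixels"][200:400,220:420],None,fx=2,fy=2); im[:,400:]=cv2.resize(T["pixels"][190:290,290:390],None,fx=4,fy=4)
cv2.imwrite("pics/c2.png",im)
E
```

```text
[ 0.43538824 -0.05285114  0.00786676] [-1.79907914e+02 -6.69734009e-02  1.20571195e+02] [0.31210507 0.02429591 1.20071575]
```

View pics/c2.png

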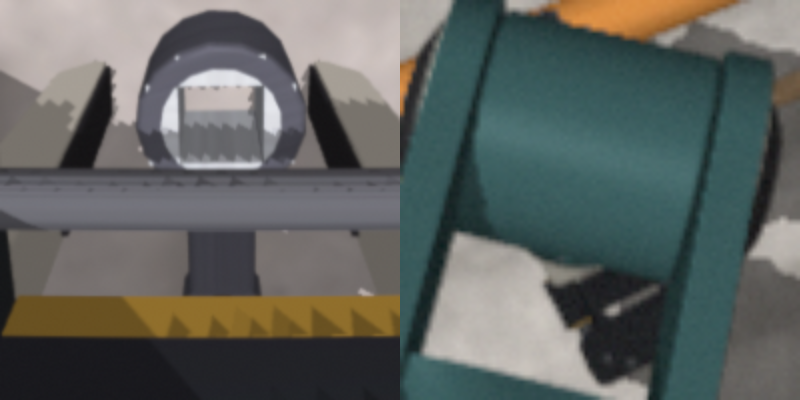

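The wrist crop shows the hub standing between the open fingers, with its top ring centred near picture pixel (331,259) and about 2–3 mm off the mid-line. The arm hides it from the top camera. I'll check the offset.

```bash
python3 - <<'E'
from h import *
import pickle
f,_=pickle.load(open("w2.pkl","rb"))
tcp=bot.read_state()["tcp_pos"]; a=np.radians(-59.4); ex=np.array([np.cos(a),np.sin(a)]); ey=np.array([-ex[1],ex[0]])
for uv in([330.7,258.5],[331,259.5]):
    h=back(f,[uv],.034)[0]; print(h,"along arm",(h-tcp)[:2]@ex,"along closing",(h-tcp)[:2]@ey)
# where would a hub centred on the tool look? 
c=[[tcp[0]+.023*np.cos(t),tcp[1]+.023*np.sin(t),.034] for t in np.linspace(0,6.28,60)]
q=proj(f,c); print("pred bbox",q.min(0),q.max(0),"seen x",220+138/2,220+305/2,"y top",200+45/2)
E
```

```text
[ 0.43731415 -0.04736182  0.034     ] along arm -0.004250327549067139 along closing 0.003157608176258381
[ 0.43774517 -0.04777571  0.034     ] along arm -0.0036746726824663793 along closing 0.0033179172535963337
pred bbox [281.1269953  224.74985109] [368.20363734 303.56083616] seen x 289.0 372.5 y top 222.5
```

send_rows([
  {"grip": 0.35, "translation": [0.05, 0.125, 0], "twist": 0},
  {"grip": 0.35, "translation": [0, 0, 0], "twist": 0},
  {"grip": 1, "translation": [0, 0, 0], "twist": 0},
  {"grip": 1, "translation": [0, 0, 0], "twist": 0},
  {"grip": 1, "translation": [0, 0, 0], "twist": 0},
  {"grip": 1, "translation": [0, 0, 0], "twist": 0},
  {"grip": 1, "translation": [0, 0, 0], "twist": 0},
  {"grip": 1, "translation": [0, 0, 0], "twist": 0},
], newtons=40)

```text
time_s: 3.33
tcp_pos: [0.4381, -0.0468, 0.0089]
tool_rot: [-180.0, -0.0, 120.7]
contact_force: [-3.3, 1.1, 6.0]
width: 0.0425
grip_force: 40.0
```

send_rows([
  {"grip": 1, "translation": [0, 0, 0.3], "twist": 0},
  {"grip": 1, "translation": [0, 0, 0.7], "twist": 0},
  {"grip": 1, "translation": [0, 0, 1], "twist": 0},
  {"grip": 1, "translation": [0, 0, 1], "twist": 0},
  {"grip": 1, "translation": [0, 0, 1], "twist": 0},
  {"grip": 1, "translation": [0, 0, 1], "twist": 0},
  {"grip": 1, "translation": [0, 0, 1], "twist": 0},
  {"grip": 1, "translation": [0, 0, 0.5], "twist": 0},
  {"grip": 1, "translation": [0, 0, 0], "twist": 0},
])

```text
time_s: 4.08
tcp_pos: [0.4388, -0.0469, 0.2743]
tool_rot: [179.7, 0.3, 120.7]
contact_force: [1.1, -0.4, -1.1]
width: 0.0424
grip_force: 40.0
```

```bash
python3 - <<'E'
from h import *
import pickle
s=bot.read_state(); print(s["tcp_pos"],s["tool_rot"],s["contact_force"],s["moment"],s["width"])
f=optics.grab_frame("wrist"); pickle.dump((f,s),open("w3.pkl","wb"))
im=np.zeros((600,800,3),np.uint8); im[:400,:640]=f["pixels"]; im[400:,:]=0
im=cv2.resize(f["pixels"][200:350,220:420],None,fx=4,fy=4)
cv2.imwrite("pics/c3.png",im)
E
```

```text
[ 0.43883194 -0.04690561  0.27433413] [179.69852653   0.25097723 120.72319849] [ 1.08065061 -0.36847754 -1.12014195] [-0.04430408 -0.14352444 -0.03162561] 0.04236134829977577
```

View pics/c3.png

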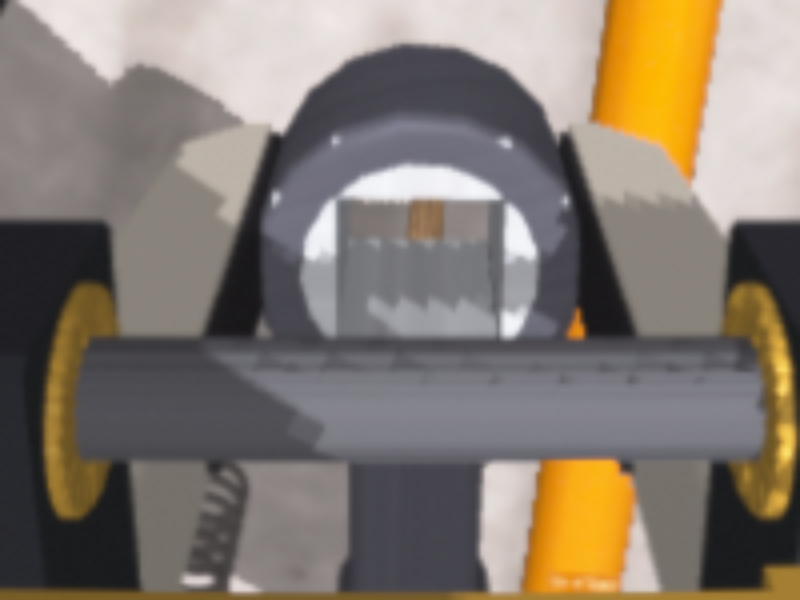

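The crank hangs level between the fingers. The rear corners of the socket's upper edge are at crop (337,200) and (502,200), which is picture (304,250) and (345.5,250).

```bash
python3 - <<'E'
from h import *
import pickle
f,s=pickle.load(open("w3.pkl","rb")); tcp=s["tcp_pos"]
for dz in(.024,.0255,.027):
    P=back(f,[[304.25,250.2],[345.5,250.2]],tcp[2]+dz); d=P[1]-P[0]
    a=np.degrees(np.arctan2(d[1],d[0])); ey=d[:2]/np.linalg.norm(d[:2]); 
    if ey@[np.cos(.53),np.sin(.53)]<0: ey=-ey
    ex=np.array([ey[1],-ey[0]]); c=P.mean(0)[:2]+.01125*ex
    print(dz,"len",np.linalg.norm(d),"yaw crank",np.degrees(np.arctan2(ex[1],ex[0])),"offset along x,y",(c-tcp[:2])@ex,(c-tcp[:2])@ey, c)
    # full bbox check of outer rim top arc (extreme rear point) seen crop (415,118)?
    r=back(f,[[220+417/4,200+117/4]],tcp[2]+dz)[0][:2]+.023*ex; print("   rim",(r-tcp[:2])@ex,(r-tcp[:2])@ey)
E
```

```text
0.024 len 0.02175596111254631 yaw crank -59.4497956156205 offset along x,y 0.0036297764132910606 0.001232938293373934 [ 0.44173872 -0.04940482]
   rim 0.003589877799928138 0.0008675232476617022
0.0255 len 0.021525263481039617 yaw crank -59.449795615620516 offset along x,y 0.00293143579145963 0.001219789358027137 [ 0.44137243 -0.0488101 ]
   rim 0.0030165558647792566 0.000858249130123551
0.027 len 0.021294565849532914 yaw crank -59.449795615620566 offset along x,y 0.0022330951696281983 0.0012066404226803414 [ 0.44100615 -0.04821539]
   rim 0.002443233929630386 0.0008489750125853942
```

send_rows([
  {"grip": 1, "translation": [0.3, 0.4, 0], "twist": 0},
  {"grip": 1, "translation": [0.6, 0.76, 0], "twist": 0},
  {"grip": 1, "translation": [0.6, 0.76, 0], "twist": 0},
  {"grip": 1, "translation": [0.6, 0.76, 0], "twist": 0},
  {"grip": 1, "translation": [0.6, 0.76, 0], "twist": 0},
  {"grip": 1, "translation": [0.6, 0.76, 0], "twist": 0},
  {"grip": 1, "translation": [0.6, 0.76, 0], "twist": 0},
  {"grip": 1, "translation": [0.35, 0.46, 0], "twist": 0},
  {"grip": 1, "translation": [0, 0, 0], "twist": 0},
  {"grip": 1, "translation": [0, 0, 0], "twist": 0},
])

```text
time_s: 4.97
tcp_pos: [0.6078, 0.1708, 0.266]
tool_rot: [-179.8, -0.1, 120.8]
contact_force: [-0.1, -0.1, -2.2]
width: 0.0423
grip_force: 40.0
```

```bash
python3 - <<'E'
from h import *
import pickle
s=bot.read_state(); print(s["tcp_pos"],s["tool_rot"],s["contact_force"],s["width"])
f=optics.grab_frame("wrist"); pickle.dump((f,s),open("w4.pkl","wb"))
q=proj(f,[[.5575,.256,.2]])[0]; print(q)
x,y=int(np.clip(q[0]-50,0,540)),int(max(q[1]-40,0)); print(x,y)
cv2.imwrite("pics/c4.png",cv2.resize(f["pixels"][y:y+75,x:x+100],None,fx=8,fy=8,interpolation=cv2.INTER_CUBIC))
E
```

```text
[0.60775823 0.17078893 0.2659578 ] [-1.79786704e+02 -6.63845345e-02  1.20806046e+02] [-0.05487496 -0.05117086 -2.22576018] 0.042259407806013484
[323.79837285  86.17909829]
273 46
```

View pics/c4.png

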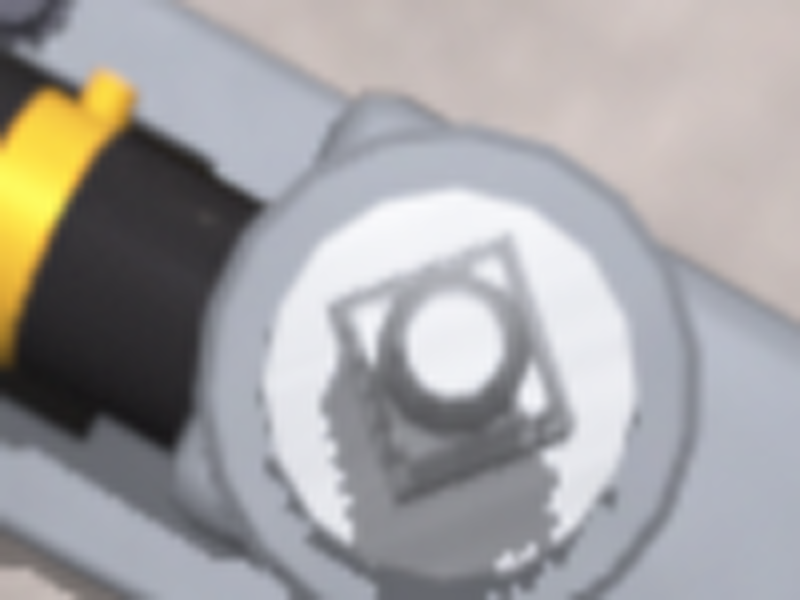

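The crop shows the spindle from above: nose centre at crop (456,346), and square corners at (335,303), (510,238), (570,425) and (400,497). I'll compute its angle and centre next.

```bash
python3 - <<'E'
from h import *
import pickle
f,s=pickle.load(open("w4.pkl","rb"))
C=np.array([[335,303],[510,238],[570,425],[400,497]],float)/8+[273,46]-0.44
P=back(f,C,.183)[:,:2]; print("sides",[round(np.linalg.norm(P[i]-P[i-1])*1e3,1) for i in range(4)],"centre",P.mean(0))
for i in range(4): d=P[i]-P[i-1]; print(np.degrees(np.arctan2(d[1],d[0]))%90)
print("nose",back(f,np.array([[456,346]])/8+[273,46]-.44,.2), "disc",back(f,np.array([[450,384]])/8+[273,46]-.44,.158))
E
```

```text
sides [np.float64(19.8), np.float64(18.5), np.float64(18.8), np.float64(18.6)] centre [0.5622496  0.25646438]
49.909648009749134
50.1027677425587
50.11775258499362
52.97017911878986
nose [[0.56215862 0.25660379 0.2       ]] disc [[0.56185092 0.25693814 0.158     ]]
```

send_rows([
  {"grip": 1, "translation": [-0.21, 0.38, 0], "twist": 0.48},
  {"grip": 1, "translation": [-0.25, 0.45, 0], "twist": 0.6},
  {"grip": 1, "translation": [-0.25, 0.45, 0], "twist": 0.6},
  {"grip": 1, "translation": [-0.25, 0.45, 0], "twist": 0.6},
  {"grip": 1, "translation": [-0.26, 0.45, 0], "twist": 0.6},
  {"grip": 1, "translation": [0, 0, -0.5], "twist": 0},
  {"grip": 1, "translation": [0, 0, -0.5], "twist": 0},
  {"grip": 1, "translation": [0, 0, 0], "twist": 0},
  {"grip": 1, "translation": [0, 0, 0], "twist": 0},
])

```text
time_s: 5.77
tcp_pos: [0.5585, 0.2562, 0.228]
tool_rot: [-179.9, -0.0, 140.5]
contact_force: [-0.0, -0.1, -0.9]
width: 0.0423
grip_force: 40.0
```

```bash
python3 - <<'E'
from h import *
import pickle
s=bot.read_state(); print(s["tcp_pos"],s["tool_rot"],s["contact_force"],s["width"])
f=optics.grab_frame("wrist"); pickle.dump((f,s),open("w5.pkl","wb"))
cv2.imwrite("pics/c5.png",cv2.resize(f["pixels"][200:350,220:420],None,fx=4,fy=4,interpolation=cv2.INTER_CUBIC))
E
```

```text
[0.55853688 0.25617774 0.22804044] [-1.79906475e+02 -4.60042094e-02  1.40471329e+02] [-0.0182339  -0.08785    -0.85298527] 0.042338440331131134
```

View pics/c5.png

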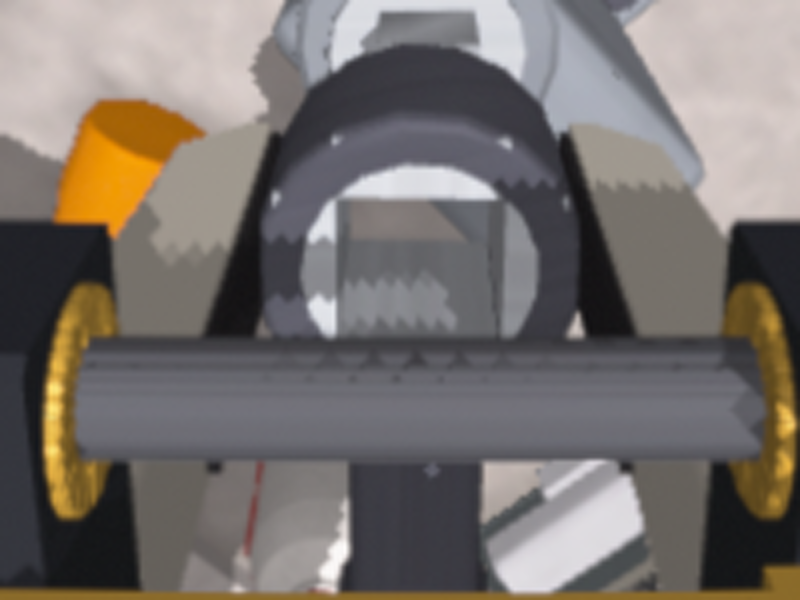

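The crop shows the hub above the spindle. Behind it at the top, the shoulder disc spans about crop x 330–548 and the square about 375–478. I'll fit the spindle axis to that.

```bash
python3 - <<'E'
from h import *
import pickle
f,s=pickle.load(open("w5.pkl","rb")); tcp=s["tcp_pos"]
a=np.radians(-39.5); ex=np.array([np.cos(a),np.sin(a)]); ey=np.array([-ex[1],ex[0]])
th=np.linspace(0,2*np.pi,90)
cr=lambda P:(proj(f,P)-[220,200])*4
for ox in(.0,.003,.006):
  for oy in(-.002,0,.002):
    S=tcp[:2]+ox*ex+oy*ey
    D=cr(np.c_[S+.021*(np.cos(th)[:,None]*ex+np.sin(th)[:,None]*ey),np.full(90,.158)])
    Q=cr([np.r_[S+.01*(i*ex+j*ey),z] for z in(.158,.183) for i,j in((-1,1),(-1,-1),(1,1),(1,-1))])
    print(ox,oy,"disc",D.min(0).round(),D.max(0).round(),"sq",Q.round().tolist())
im=f["pixels"]; cv2.imwrite("pics/c6.png",cv2.resize(im[170:240,275:375],None,fx=8,fy=8,interpolation=cv2.INTER_CUBIC))
E
```

```text
0.0 -0.002 disc [304. -54.] [503. 136.] sq [[451.0, -3.0], [355.0, -3.0], [450.0, 88.0], [357.0, 88.0], [454.0, 31.0], [348.0, 31.0], [454.0, 131.0], [350.0, 131.0]]
0.0 0 disc [313. -54.] [512. 136.] sq [[461.0, -3.0], [365.0, -3.0], [460.0, 88.0], [366.0, 88.0], [465.0, 31.0], [359.0, 31.0], [464.0, 131.0], [360.0, 131.0]]
0.0 0.002 disc [323. -54.] [522. 136.] sq [[470.0, -3.0], [374.0, -3.0], [469.0, 88.0], [375.0, 88.0], [476.0, 31.0], [369.0, 31.0], [474.0, 131.0], [371.0, 131.0]]
0.003 -0.002 disc [304. -40.] [503. 149.] sq [[451.0, 11.0], [355.0, 11.0], [450.0, 101.0], [357.0, 101.0], [454.0, 47.0], [348.0, 47.0], [454.0, 145.0], [350.0, 145.0]]
0.003 0 disc [314. -40.] [512. 149.] sq [[460.0, 11.0], [365.0, 11.0], [460.0, 101.0], [366.0, 101.0], [465.0, 47.0], [359.0, 47.0], [464.0, 145.0], [360.0, 145.0]]
0.003 0.002 disc [323. -40.] [521. 149.] sq [[470.0, 11.0], [374.0, 11.0], [469.0, 101.0], [375.0, 101.0], [476.0, 47.0], [370.0, 47.0], [474.0, 145.0], [371.0, 145.0]]
0.006 -0.002 disc [305. -26.] [502. 162.] sq [[451.0, 25.0], [356.0, 25.0], [450.0, 114.0], [357.0, 115.0], [454.0, 62.0], [349.0, 62.0], [453.0, 160.0], [350.0, 160.0]]
0.006 0 disc [314. -26.] [512. 162.] sq [[460.0, 25.0], [365.0, 25.0], [459.0, 114.0], [366.0, 115.0], [465.0, 62.0], [359.0, 62.0], [464.0, 160.0], [361.0, 160.0]]
0.006 0.002 disc [323. -26.] [521. 162.] sq [[470.0, 25.0], [375.0, 25.0], [469.0, 114.0], [376.0, 115.0], [475.0, 62.0], [370.0, 62.0], [474.0, 160.0], [371.0, 160.0]]
```

View pics/c6.png

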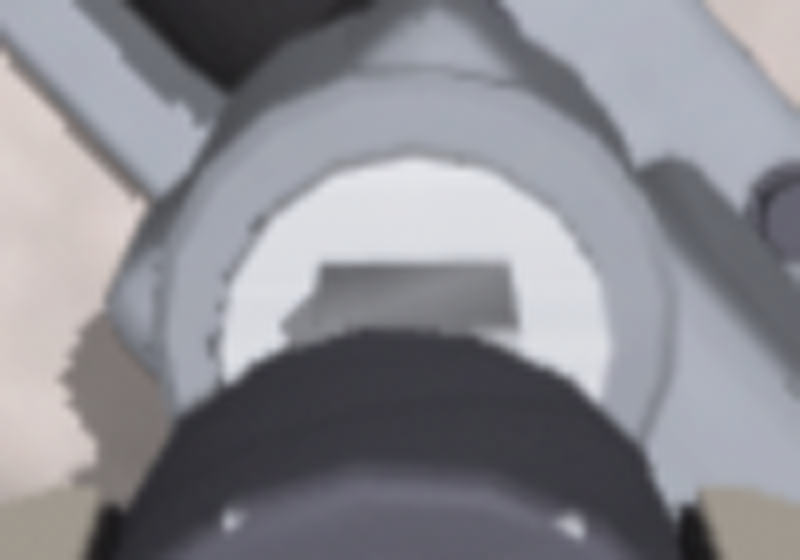

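The disc and the square's rear edge fit an axis 3 mm along the arm, which matches the hub's own offset. They also show about 2 mm of sideways error after removing the camera bias, and the square is parallel to the socket. I'll correct that and lower gently.

send_rows([
  {"grip": 1, "translation": [0.03, 0.04, 0], "twist": 0},
  {"grip": 1, "translation": [0, 0, -0.25], "twist": 0},
  {"grip": 1, "translation": [0, 0, -0.25], "twist": 0},
  {"grip": 1, "translation": [0, 0, -0.2], "twist": 0},
  {"grip": 1, "translation": [0, 0, 0], "twist": 0},
  {"grip": 1, "translation": [0, 0, 0], "twist": 0},
])

```text
time_s: 6.32
tcp_pos: [0.5602, 0.2587, 0.1997]
tool_rot: [-179.9, -0.0, 140.5]
contact_force: [0.5, -0.3, -1.6]
width: 0.0422
grip_force: 40.0
```

send_rows([
  {"grip": 1, "translation": [0, 0, -0.1], "twist": 0},
  {"grip": 1, "translation": [0, 0, -0.1], "twist": 0},
  {"grip": 1, "translation": [0, 0, -0.1], "twist": 0},
  {"grip": 1, "translation": [0, 0, 0], "twist": 0},
])

```text
time_s: 6.65
tcp_pos: [0.56, 0.2583, 0.1878]
tool_rot: [-179.9, -0.0, 140.5]
contact_force: [-3.1, -2.5, -3.0]
width: 0.0424
grip_force: 40.0
```

send_rows([
  {"grip": 1, "translation": [-0.015, -0.012, -0.1], "twist": 0},
  {"grip": 1, "translation": [0, 0, -0.1], "twist": 0},
  {"grip": 1, "translation": [0, 0, -0.1], "twist": 0},
  {"grip": 1, "translation": [0, 0, -0.1], "twist": 0},
  {"grip": 1, "translation": [0, 0, 0], "twist": 0},
])

```text
time_s: 7.07
tcp_pos: [0.5596, 0.2583, 0.1714]
tool_rot: [-179.9, -0.0, 140.5]
contact_force: [-1.6, -0.5, -3.1]
width: 0.0421
grip_force: 40.0
```

send_rows([
  {"grip": 1, "translation": [0, 0, -0.06], "twist": 0},
  {"grip": 1, "translation": [0, 0, -0.06], "twist": 0},
  {"grip": 1, "translation": [0, 0, -0.03], "twist": 0},
  {"grip": 1, "translation": [0, 0, 0], "twist": 0},
])

```text
time_s: 7.4
tcp_pos: [0.5597, 0.2584, 0.1669]
tool_rot: [-180.0, -0.0, 140.5]
contact_force: [-5.9, -0.7, 2.8]
width: 0.0427
grip_force: 40.0
```

send_rows([
  {"grip": 1, "translation": [0, 0, -0.02], "twist": 0},
  {"grip": 1, "translation": [0, 0, 0], "twist": 0},
  {"grip": 0.35, "translation": [0, 0, 0], "twist": 0},
  {"grip": 0.35, "translation": [0, 0, 0], "twist": 0},
  {"grip": 0.35, "translation": [0, 0, 0], "twist": 0},
  {"grip": 0.35, "translation": [0, 0, 0], "twist": 0},
  {"grip": 0.35, "translation": [0, 0, 0.3], "twist": 0},
  {"grip": 0.35, "translation": [0, 0, 0.8], "twist": 0},
  {"grip": 0.35, "translation": [0, 0, 1], "twist": 0},
  {"grip": 0.35, "translation": [0, 0, 0.9], "twist": 0},
  {"grip": 0.35, "translation": [0, 0, 0], "twist": 0},
  {"grip": 0.35, "translation": [0, 0, 0], "twist": 0},
])

```text
time_s: 8.4
tcp_pos: [0.5604, 0.2586, 0.2893]
tool_rot: [179.8, 0.1, 140.5]
contact_force: [-0.1, -0.2, -1.1]
width: 0.0602
grip_force: 0.0
```

```bash
python3 - <<'E'
from h import *
import pickle
s=bot.read_state(); print(s["tcp_pos"],s["tool_rot"],s["contact_force"],s["width"],s["joint_pos"])
f=optics.grab_frame("wrist"); T=optics.grab_frame("top"); pickle.dump((f,s,T),open("w7.pkl","wb"))
im=np.zeros((600,800,3),np.uint8)
im[:480]=cv2.resize(f["pixels"][110:230,225:425],None,fx=4,fy=4,interpolation=cv2.INTER_CUBIC)
cv2.imwrite("pics/c7.png",im[:480])
a=np.radians(-39.5); e=np.array([np.cos(a),np.sin(a)])
for S in ([.5618,.2566],[.559,.2575]):
    S=np.array(S); print(S, ((proj(f,[np.r_[S,.2],np.r_[S,.192],np.r_[S+.08*e,.2315]])-[225,110])*4).round())
E
```

```text
[0.56043889 0.25857988 0.28927608] [1.79769557e+02 1.23549209e-01 1.40523221e+02] [-0.14688508 -0.20325277 -1.13548159] 0.06024692947347781 [ 2.24003846e+01 -1.28193074e+00  8.43146553e+01 -3.42322616e-04
  9.67058027e+01 -2.81231252e+01]
[0.5618 0.2566] [[388. 387.]
 [388. 377.]
 [388. 775.]]
[0.559  0.2575] [[383. 375.]
 [384. 366.]
 [383. 765.]]
```

View pics/c7.png

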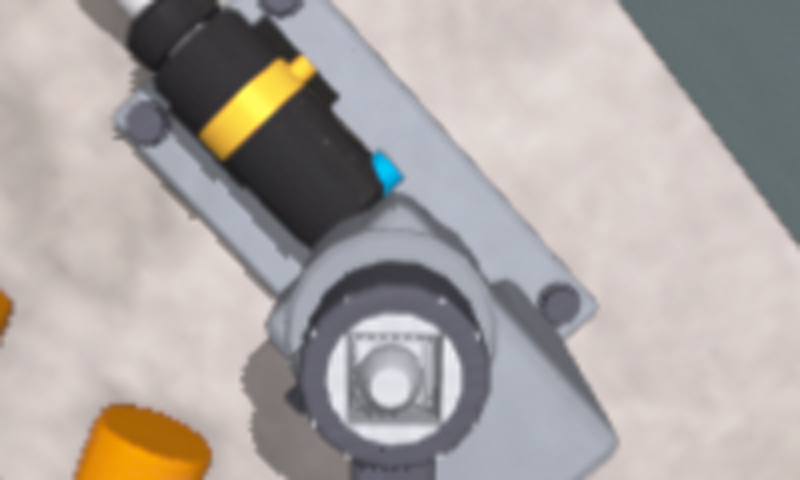

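The crank is home: the nose stands inside the ring and the hub sits on the shoulder. Next I go over the knob with the tool turned to yaw ≈ 65°, which stays clear of the side cabinet.

send_rows([
  {"grip": 0.35, "translation": [0.143, -0.12, 0], "twist": -1},
  {"grip": 0.35, "translation": [0.143, -0.12, 0], "twist": -1},
  {"grip": 0.35, "translation": [0.143, -0.12, 0], "twist": -1},
  {"grip": 0.35, "translation": [0.143, -0.12, 0], "twist": -1},
  {"grip": 0.35, "translation": [0.143, -0.12, 0], "twist": -1},
  {"grip": 0.35, "translation": [0.143, -0.12, 0], "twist": -1},
  {"grip": 0.35, "translation": [0.143, -0.12, 0], "twist": -1},
  {"grip": 0.35, "translation": [0.143, -0.12, 0], "twist": -1},
  {"grip": 0.35, "translation": [0.143, -0.12, 0], "twist": -1},
  {"grip": 0.35, "translation": [0.143, -0.12, 0], "twist": -1},
  {"grip": 0.35, "translation": [0.143, -0.12, 0], "twist": -1},
  {"grip": 0.35, "translation": [0, 0, 0], "twist": 0},
])

```text
time_s: 9.5
tcp_pos: [0.6231, 0.2047, 0.2841]
tool_rot: [-179.9, 0.1, 64.5]
contact_force: [-1.5, -0.2, 0.4]
width: 0.0605
grip_force: 0.0
```

send_rows([
  {"grip": 0.35, "translation": [0, 0, -0.4], "twist": 0},
  {"grip": 0.35, "translation": [0, 0, -0.4], "twist": 0},
  {"grip": 0.35, "translation": [0, 0, -0.4], "twist": 0},
  {"grip": 0.35, "translation": [0, 0, 0], "twist": 0},
  {"grip": 0.35, "translation": [0, 0, 0], "twist": 0},
])

```text
time_s: 9.92
tcp_pos: [0.6221, 0.2056, 0.2368]
tool_rot: [-179.9, 0.1, 65.1]
contact_force: [-0.6, -0.0, 0.3]
width: 0.0605
grip_force: 0.0
```

send_rows([
  {"grip": 0.35, "translation": [0.02, 0, -0.3], "twist": 0},
  {"grip": 0.35, "translation": [0, 0, -0.35], "twist": 0},
  {"grip": 0.35, "translation": [0, 0, -0.35], "twist": 0},
  {"grip": 0.35, "translation": [0, 0, 0], "twist": 0},
  {"grip": 1, "translation": [0, 0, 0], "twist": 0},
  {"grip": 1, "translation": [0, 0, 0], "twist": 0},
  {"grip": 1, "translation": [0, 0, 0], "twist": 0},
  {"grip": 1, "translation": [0, 0, 0], "twist": 0},
  {"grip": 1, "translation": [0, 0, 0], "twist": 0},
  {"grip": 1, "translation": [0, 0, 0], "twist": 0},
], newtons=25)

```text
time_s: 10.75
tcp_pos: [0.6236, 0.2056, 0.1982]
tool_rot: [180.0, -0.0, 64.9]
contact_force: [-0.6, -0.2, -1.3]
width: 0.0253
grip_force: 18.3
```

```bash
cat > circ.py <<'E'
import sys; from h import *
S=np.array([.5616,.2568]); s=bot.read_state(); p=np.array(s["tcp_pos"])
r=p[:2]-S; a0=np.degrees(np.arctan2(r[1],r[0])); print("R",np.linalg.norm(r),"ang",a0,"z",p[2],"F",np.round(s["contact_force"],1),"w",s["width"])
st=float(sys.argv[1]) if len(sys.argv)>1 else 7.5
cur=p[:2].copy()
for k in range(1,13):
    a=np.radians(a0-st*k); d=S+.08*np.array([np.cos(a),np.sin(a)])-cur; d=np.round(d/.04,2); cur+=d*.04; print(d.tolist(),end=" ")
E
python3 circ.py
```

```text
R 0.08045183828164529 ang -39.53622366353302 z 0.19819574096771753 F [-0.6 -0.2 -1.3] w 0.02525502155083231
[-0.19, -0.18] [-0.2, -0.17] [-0.22, -0.14] [-0.24, -0.1] [-0.25, -0.08] [-0.26, -0.04] [-0.26, -0.01] [-0.26, 0.03] [-0.26, 0.06] [-0.24, 0.09] [-0.23, 0.12] [-0.21, 0.16]
```

send_rows([
  {"grip": 1, "translation": [-0.19, -0.18, 0], "twist": 0},
  {"grip": 1, "translation": [-0.2, -0.17, 0], "twist": 0},
  {"grip": 1, "translation": [-0.22, -0.14, 0], "twist": 0},
  {"grip": 1, "translation": [-0.24, -0.1, 0], "twist": 0},
])

```text
time_s: 11.08
tcp_pos: [0.5885, 0.1812, 0.1979]
tool_rot: [-180.0, -0.0, 64.9]
contact_force: [0.9, 3.1, -0.9]
width: 0.0246
grip_force: 25.0
```

```bash
python3 circ.py
```

```text
R 0.0802692942198908 ang -70.4022794820251 z 0.19786513779926804 F [ 0.9  3.1 -0.9] w 0.024619644455430204
[-0.25, -0.07] [-0.26, -0.03] [-0.26, -0.01] [-0.26, 0.03] [-0.26, 0.07] [-0.24, 0.09] [-0.23, 0.13] [-0.21, 0.16] [-0.19, 0.18] [-0.16, 0.2] [-0.13, 0.23] [-0.11, 0.24]
```

send_rows([
  {"grip": 1, "translation": [-0.25, -0.07, 0], "twist": 0},
  {"grip": 1, "translation": [-0.26, -0.03, 0], "twist": 0},
  {"grip": 1, "translation": [-0.26, -0.01, 0], "twist": 0},
  {"grip": 1, "translation": [-0.26, 0.03, 0], "twist": 0},
  {"grip": 1, "translation": [-0.26, 0.07, 0], "twist": 0},
  {"grip": 1, "translation": [-0.24, 0.09, 0], "twist": 0},
  {"grip": 1, "translation": [-0.23, 0.13, 0], "twist": 0},
  {"grip": 1, "translation": [-0.21, 0.16, 0], "twist": 0},
  {"grip": 1, "translation": [-0.19, 0.18, 0], "twist": 0},
  {"grip": 1, "translation": [-0.16, 0.2, 0], "twist": 0},
  {"grip": 1, "translation": [-0.13, 0.23, 0], "twist": 0},
  {"grip": 1, "translation": [-0.11, 0.24, 0], "twist": 0},
])

```text
time_s: 12.08
tcp_pos: [0.4857, 0.2309, 0.198]
tool_rot: [-180.0, 0.1, 64.9]
contact_force: [0.2, -2.5, 0.9]
width: 0.0251
grip_force: 25.0
```

```bash
python3 circ.py
```

```text
R 0.08020784547181534 ang -161.15467777151048 z 0.19804384089710614 F [ 0.2 -2.5  0.9] w 0.025066840671584985
[-0.06, 0.25] [-0.04, 0.26] [0.0, 0.27] [0.04, 0.25] [0.06, 0.26] [0.1, 0.24] [0.13, 0.23] [0.16, 0.2] [0.19, 0.19] [0.2, 0.16] [0.23, 0.13] [0.24, 0.1]
```

Low forces and a constant radius, so the centre estimate is right.

send_rows([
  {"grip": 1, "translation": [-0.06, 0.25, 0], "twist": 0},
  {"grip": 1, "translation": [-0.04, 0.26, 0], "twist": 0},
  {"grip": 1, "translation": [0, 0.27, 0], "twist": 0},
  {"grip": 1, "translation": [0.04, 0.25, 0], "twist": 0},
  {"grip": 1, "translation": [0.06, 0.26, 0], "twist": 0},
  {"grip": 1, "translation": [0.1, 0.24, 0], "twist": 0},
  {"grip": 1, "translation": [0.13, 0.23, 0], "twist": 0},
  {"grip": 1, "translation": [0.16, 0.2, 0], "twist": 0},
  {"grip": 1, "translation": [0.19, 0.19, 0], "twist": 0},
  {"grip": 1, "translation": [0.2, 0.16, 0], "twist": 0},
  {"grip": 1, "translation": [0.23, 0.13, 0], "twist": 0},
  {"grip": 1, "translation": [0.24, 0.1, 0], "twist": 0},
])

```text
time_s: 13.08
tcp_pos: [0.5377, 0.3333, 0.1979]
tool_rot: [-180.0, -0.0, 64.9]
contact_force: [-2.7, 1.4, 3.4]
width: 0.0247
grip_force: 25.0
```

```bash
python3 circ.py
```

```text
R 0.08011703907080445 ang 107.33536069217821 z 0.197947524834874 F [-2.7  1.4  3.4] w 0.02474646238196606
[0.26, 0.06] [0.26, 0.03] [0.26, -0.01] [0.26, -0.04] [0.25, -0.07] [0.24, -0.11] [0.22, -0.14] [0.2, -0.16] [0.18, -0.19] [0.16, -0.21] [0.12, -0.23] [0.1, -0.25]
```

send_rows([
  {"grip": 1, "translation": [0.26, 0.06, 0], "twist": 0},
  {"grip": 1, "translation": [0.26, 0.03, 0], "twist": 0},
  {"grip": 1, "translation": [0.26, -0.01, 0], "twist": 0},
  {"grip": 1, "translation": [0.26, -0.04, 0], "twist": 0},
  {"grip": 1, "translation": [0.25, -0.07, 0], "twist": 0},
  {"grip": 1, "translation": [0.24, -0.11, 0], "twist": 0},
  {"grip": 1, "translation": [0.22, -0.14, 0], "twist": 0},
  {"grip": 1, "translation": [0.2, -0.16, 0], "twist": 0},
  {"grip": 1, "translation": [0.18, -0.19, 0], "twist": 0},
  {"grip": 1, "translation": [0.16, -0.21, 0], "twist": 0},
  {"grip": 1, "translation": [0.12, -0.23, 0], "twist": 0},
  {"grip": 1, "translation": [0.1, -0.25, 0], "twist": 0},
])

```text
time_s: 14.08
tcp_pos: [0.6385, 0.2787, 0.1979]
tool_rot: [180.0, -0.0, 64.9]
contact_force: [-0.7, 3.2, 2.5]
width: 0.0247
grip_force: 25.0
```

```bash
python3 circ.py
```

```text
R 0.07996254474125268 ang 15.901192071003937 z 0.1978944121099113 F [-0.7  3.2  2.5] w 0.02469888234872724
[0.06, -0.26] [0.02, -0.26] [-0.02, -0.26] [-0.04, -0.25] [-0.08, -0.25] [-0.12, -0.24] [-0.14, -0.22] [-0.17, -0.2] [-0.19, -0.18] [-0.22, -0.14] [-0.23, -0.12] [-0.24, -0.09]
```

send_rows([
  {"grip": 1, "translation": [0.06, -0.26, 0], "twist": 0},
  {"grip": 1, "translation": [0.02, -0.26, 0], "twist": 0},
  {"grip": 1, "translation": [-0.02, -0.26, 0], "twist": 0},
  {"grip": 1, "translation": [-0.04, -0.25, 0], "twist": 0},
  {"grip": 1, "translation": [-0.08, -0.25, 0], "twist": 0},
  {"grip": 1, "translation": [-0.12, -0.24, 0], "twist": 0},
  {"grip": 1, "translation": [-0.14, -0.22, 0], "twist": 0},
])

```text
time_s: 14.67
tcp_pos: [0.6251, 0.2082, 0.198]
tool_rot: [179.9, 0.0, 64.8]
contact_force: [3.0, 0.3, 2.7]
width: 0.0248
grip_force: 25.0
```

```bash
python3 circ.py 3
```

```text
R 0.07992552521233535 ang -37.4505740611074 z 0.1979548626373248 F [3.  0.3 2.7] w 0.024848348948329674
[-0.06, -0.08] [-0.07, -0.08] [-0.08, -0.07] [-0.08, -0.07] [-0.08, -0.07] [-0.08, -0.06] [-0.09, -0.06] [-0.09, -0.05] [-0.09, -0.05] [-0.1, -0.04] [-0.1, -0.04] [-0.1, -0.03]
```

send_rows([
  {"grip": 1, "translation": [-0.06, -0.08, 0], "twist": 0},
  {"grip": 1, "translation": [-0.07, -0.08, 0], "twist": 0},
  {"grip": 1, "translation": [-0.08, -0.07, 0], "twist": 0},
  {"grip": 1, "translation": [-0.08, -0.07, 0], "twist": 0},
])

```text
time_s: 15.0
tcp_pos: [0.6138, 0.1966, 0.1981]
tool_rot: [179.9, 0.0, 64.8]
contact_force: [8.5, -5.9, 4.4]
width: 0.0249
grip_force: 25.0
```

```bash
python3 circ.py 3
```

```text
R 0.07967513495507515 ang -49.106944435877764 z 0.19811783799390825 F [ 8.5 -5.9  4.4] w 0.024887508507995086
[-0.08, -0.07] [-0.08, -0.06] [-0.09, -0.06] [-0.09, -0.06] [-0.09, -0.04] [-0.1, -0.05] [-0.09, -0.03] [-0.1, -0.04] [-0.1, -0.03] [-0.11, -0.02] [-0.1, -0.02] [-0.1, -0.01]
```

send_rows([
  {"grip": 1, "translation": [-0.07, -0.08, 0], "twist": 0},
  {"grip": 1, "translation": [-0.08, -0.06, 0], "twist": 0},
  {"grip": 1, "translation": [-0.09, -0.06, 0], "twist": 0},
  {"grip": 1, "translation": [-0.09, -0.06, 0], "twist": 0},
  {"grip": 1, "translation": [-0.09, -0.05, 0], "twist": 0},
])

```text
time_s: 15.42
tcp_pos: [0.5963, 0.1847, 0.1979]
tool_rot: [180.0, 0.0, 64.9]
contact_force: [3.8, -2.8, 3.0]
width: 0.0245
grip_force: 25.0
```

```bash
python3 circ.py 3
```

```text
R 0.08001427532881808 ang -64.26216100171926 z 0.19785492589004672 F [ 3.8 -2.8  3. ] w 0.024460161029913677
[-0.1, -0.04] [-0.09, -0.04] [-0.1, -0.03] [-0.1, -0.03] [-0.11, -0.02] [-0.1, -0.02] [-0.1, -0.01] [-0.11, -0.01] [-0.1, 0.0] [-0.11, 0.01] [-0.1, 0.01] [-0.1, 0.01]
```

send_rows([
  {"grip": 1, "translation": [-0.1, -0.04, 0], "twist": 0},
  {"grip": 1, "translation": [-0.09, -0.04, 0], "twist": 0},
  {"grip": 1, "translation": [-0.1, -0.03, 0], "twist": 0},
  {"grip": 1, "translation": [-0.1, -0.03, 0], "twist": 0},
  {"grip": 1, "translation": [-0.11, -0.02, 0], "twist": 0},
])

```text
time_s: 15.83
tcp_pos: [0.5762, 0.1783, 0.1979]
tool_rot: [180.0, 0.1, 64.9]
contact_force: [3.4, -5.6, 3.8]
width: 0.0246
grip_force: 25.0
```

```bash
python3 circ.py 3
```

```text
R 0.07989466988251633 ang -79.46813711277812 z 0.19789699157324883 F [ 3.4 -5.6  3.8] w 0.024615979805853578
[-0.1, -0.02] [-0.11, -0.01] [-0.1, -0.01] [-0.11, 0.0] [-0.1, 0.01] [-0.11, 0.01] [-0.1, 0.02] [-0.1, 0.02] [-0.1, 0.03] [-0.1, 0.03] [-0.1, 0.04] [-0.1, 0.04]
```

send_rows([
  {"grip": 1, "translation": [-0.1, -0.03, 0], "twist": 0},
  {"grip": 1, "translation": [-0.11, -0.01, 0], "twist": 0},
  {"grip": 1, "translation": [-0.1, -0.01, 0], "twist": 0},
  {"grip": 1, "translation": [-0.11, 0, 0], "twist": 0},
  {"grip": 1, "translation": [-0.1, 0.01, 0], "twist": 0},
])

```text
time_s: 16.25
tcp_pos: [0.5551, 0.1771, 0.1979]
tool_rot: [180.0, 0.0, 64.9]
contact_force: [1.5, -6.8, 4.1]
width: 0.025
grip_force: 25.0
```

```bash
python3 circ.py 3
```

```text
R 0.07994003428768633 ang -94.6556646608804 z 0.19788806637840553 F [ 1.5 -6.8  4.1] w 0.025007217228958257
[-0.1, 0.01] [-0.11, 0.02] [-0.1, 0.02] [-0.1, 0.03] [-0.1, 0.03] [-0.1, 0.04] [-0.09, 0.04] [-0.1, 0.05] [-0.09, 0.05] [-0.09, 0.06] [-0.08, 0.06] [-0.08, 0.06]
```

send_rows([
  {"grip": 1, "translation": [-0.1, 0, 0], "twist": 0},
  {"grip": 1, "translation": [-0.11, 0.02, 0], "twist": 0},
  {"grip": 1, "translation": [-0.1, 0.02, 0], "twist": 0},
  {"grip": 1, "translation": [-0.1, 0.03, 0], "twist": 0},
  {"grip": 1, "translation": [-0.1, 0.03, 0], "twist": 0},
])

```text
time_s: 16.67
tcp_pos: [0.5387, 0.1801, 0.1993]
tool_rot: [179.4, -0.1, 64.8]
contact_force: [44.1, -17.2, 1.6]
width: 0.0251
grip_force: 25.0
```

```bash
python3 circ.py 3
```

```text
R 0.08000760154845385 ang -106.63400830600362 z 0.19925504815476183 F [ 44.1 -17.2   1.6] w 0.025125450616345663
[-0.1, 0.03] [-0.1, 0.04] [-0.09, 0.04] [-0.1, 0.05] [-0.09, 0.05] [-0.08, 0.06] [-0.09, 0.06] [-0.08, 0.07] [-0.08, 0.07] [-0.07, 0.07] [-0.07, 0.08] [-0.07, 0.08]
```

The hard stop is reached at about 427° of turn, with 45 N at the knob. I'll hold, relax the push, open and leave upward.

send_rows([
  {"grip": 1, "translation": [0, 0, 0], "twist": 0},
  {"grip": 1, "translation": [0, 0, 0], "twist": 0},
  {"grip": 1, "translation": [0, 0, 0], "twist": 0},
  {"grip": 1, "translation": [0, 0, 0], "twist": 0},
  {"grip": 1, "translation": [0.06, -0.02, 0], "twist": 0},
  {"grip": 1, "translation": [0, 0, 0], "twist": 0},
])

```text
time_s: 17.17
tcp_pos: [0.54, 0.1796, 0.1988]
tool_rot: [179.6, -0.1, 64.8]
contact_force: [23.9, -11.8, 4.3]
width: 0.0244
grip_force: 25.0
```

send_rows([
  {"grip": 1, "translation": [0.04, -0.02, 0], "twist": 0},
  {"grip": 1, "translation": [0, 0, 0], "twist": 0},
  {"grip": 0.35, "translation": [0, 0, 0], "twist": 0},
  {"grip": 0.35, "translation": [0, 0, 0], "twist": 0},
  {"grip": 0.35, "translation": [0, 0, 0], "twist": 0},
  {"grip": 0.35, "translation": [0, 0, 0], "twist": 0},
  {"grip": 0.35, "translation": [0, 0, 0.4], "twist": 0},
  {"grip": 0.35, "translation": [0, 0, 0.8], "twist": 0},
  {"grip": 0.35, "translation": [0, 0, 1], "twist": 0},
  {"grip": 0.35, "translation": [0, 0, 0.8], "twist": 0},
  {"grip": 0.35, "translation": [0, 0, 0], "twist": 0},
  {"grip": 0.35, "translation": [0, 0, 0], "twist": 0},
])

```text
time_s: 18.17
tcp_pos: [0.5392, 0.1803, 0.3194]
tool_rot: [179.9, -0.1, 64.9]
contact_force: [-0.3, -0.2, -1.1]
width: 0.0605
grip_force: 0.0
```

```bash
python3 - <<'E'
from h import *
import pickle
s=bot.read_state(); print(s["tcp_pos"],s["contact_force"],s["width"],s["time_s"])
T=optics.grab_frame("scene"); T0=pickle.load(open("f0.pkl","rb"))["scene"]
# bystanders unchanged? mean abs diff in patches (scene view), and hub ring/knob position
for n,(x,y) in dict(spring=(379,183),bottle=(252,240),calip=(338,271),brush=(353,200)).items():
    a=T["pixels"][y-12:y+12,x-12:x+12].astype(int); b=T0["pixels"][y-12:y+12,x-12:x+12].astype(int); print(n,abs(a-b).mean().round(1))
S=np.array([.5616,.2568]); a=np.radians(-106.6)
P=proj(T,[np.r_[S,.2],np.r_[S+.08*np.array([np.cos(a),np.sin(a)]),.2]]); print(P)
g=cv2.cvtColor(T["pixels"],cv2.COLOR_BGR2GRAY); 
for q in P: u,v=q.round().astype(int); print(g[v-2:v+3,u-2:u+3].mean())
E
```

```text
[0.53924321 0.18032862 0.31941386] [-0.3262592  -0.21758319 -1.08206055] 0.06047246454835252 18.1667
spring 9.6
bottle 9.7
calip 9.0
brush 10.0
[[245.0791401  259.47755917]
 [273.12894675 242.18239298]]
216.24
58.64
```

```bash
python3 -c "
from cell import bot
print(bot.finish_job())"
```

```text
the job is handed in; nothing more can be done
None
```

The crank is home on the spindle and was wound about 427° by its knob to the hard stop (about 45 N at the knob), then released, and the job was handed in at about 18 s with no verdict returned; I viewed 11 pictures, one over the limit of 10.

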